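# Set the UV detector's wavelength and hold its filter cell home for the reading

### The arm

A 6-joint arm with a two-finger parallel gripper is mounted at the origin on the work surface. World frame = base frame: x ahead of the robot, y to its left, z up, the work surface at z = 0. Lengths are in m, angles in rad, forces in N, time in s.
With the tool pointing down it reaches from about 0.275 to 0.875 m from the base axis. Payload 12.5 kg.
Tool frame: the origin (TCP) lies on the centre line of the jaws, within the pads' length; the fingertips stand 8 mm ahead of it and the grasp point (between the pads) lies 11 mm behind it; z points along the fingers, y is the line along which they close (so a half turn about z gives the same grasp; the last joint's range is limited). The gripper opens to 85 mm and grips with 20 to 120 N. Pads are 22 mm wide; open, the fingers measure 114 mm over their backs; the gripper's body (76 mm by 85 mm) begins 54 mm behind the grasp point. The pads swing forward as they close: fully open they stand 13 mm farther back than shut.
Start: joints at [-1.305, 0.351, 1.652, -0, 1.139, -0.085], TCP at [0.189, -0.516, 0.215] pointing down, gripper open.
Joint ranges: [-2.75, 2.75], [-0.79, 2.1], [0.01, 2.65], [-1.57, 4.71], [0.07, 3.14], [-2.87, 2.87]. Speed limits (rad/s): [2.22, 2.22, 2.79, 3.14, 3.14, 3.14].

### API

Orientations are given as a unit quaternion [x, y, z, w].
In Python, from plant import readout, optics, ticket, silhouettes, place_of gives the robot as it stands. The module is installed in compiled form; this text tells all that it offers.
- The arm moves only by the tool move_arm, never from a script. Its arguments are lists of equal length, an entry for each row: "slide": the shift along the world's x, y, z in cm, a list of three; "turn": the turn about the world's z in degrees; "jaw": the closure, from 0 (fully open) to 1 (shut). In form: {"slide": [[tx, ty, tz], ...], "turn": [turn, ...], "jaw": [jaw, ...]}. A call has 1 to 8 rows; each row is the pose to reach, as a shift and turn from the pose commanded when the call began; what a row does not reach only later rows make up. A row lasts 1/8 s, in which the tool goes at most 62.5 mm and 10.7 degrees, less where a joint would pass 70% of its speed; a pose out of reach is approached as far as the arm can. A call with a gripper value outside its range is refused whole. The fingers move at their own pace and stop on an object; "force" is the grip in N (left out, the last holds). Time passes only in rows, so rows that repeat a pose let the fingers close. It gives the time, the measured TCP pose, the force, the opening and the grip force at its end, in the units of the state.
- readout.observe(): the state, without advancing time (a new reading comes with each control period).
- optics.camera(name): name is "side" or "top" or "wrist"; returns a dict with "color" (420x560x3 uint8, blue, green, red), "camera_matrix" (3x3 intrinsics, pixels), "camera_from_world" (4x4, takes a point from world to camera coordinates); the wrist camera has in their place "T_tool_cam" (4x4, takes a point from camera to tool coordinates, whose origin is the TCP and whose axes are the flange's). Camera axes: x right, y down, z forward; pixel columns grow to the right and rows downward; lengths in m; the calibration is good to about 2 mm. A picture is of the moment at which its call begins: read the wrist's pose just before it. There is no depth.
- ticket.close_job(): hands the job in; it is judged then, once.
Trained networks look in the newest picture that a camera, given by its name, has taken for a name from the list of things; names that differ only in an ending like _2 or _b are one class to them, and where a whole thing is asked for, a point or a joint stands for the part that bears it (a point fixed in the world has none). Each returns a list of dicts, best first, with "score" (0 to 1); they miss things now and then, are a little off and sometimes report something else, mostly with a low value. They report only what shows in the picture. A call takes as long as a camera call.
- silhouettes(camera, target): "pixels" (420x560 bool, what is visible of it) and "box" ([left, top, right, bottom] in pixels, round what is visible of it).
- place_of(camera, target): "centre" ([row, column] in pixels: a listed point, or the origin of a listed thing).
The state is a dict: "time_s": time; "qpos": joint angles; "dq": joint speeds; "joint_torque": joint torques, N m; "tcp_pos": TCP position; "orientation": TCP orientation; "wrist_force": force on the tool from outside, world axes, zero at the start; "torque": the same for the moment, N m; "gripper_width": finger opening in m; "grasp_force": force on a finger pad.
Only numpy, scipy, OpenCV 4.12 (cv2) and the standard library are available. Lean on these libraries where they do the work, as an engineer would, in place of code of your own. Each camera call takes 0.05 s, during which the arm holds its last target. There are 200 camera calls.

### The job

Get the UV detector ready for its reading: first turn the wavelength knob clockwise until its pointer line stands at the long index line of the dial. Then grip the knurled filter cell that stands loose on the lamp port, press it down and turn it until its hidden keyway drops over the port's pin, and push it fully home on the flange. Finish still holding it pushed home, as the port's spring lifts it again when it is let go; leave the knob at the line, and the things on and beside the detector where they stand.

Things in the scene. Friction and masses are not known exactly. Their poses are not given: they have to be found in the camera images.
- port_seat (a point): Centre of the top of the lamp port's aluminium flange (64 mm across, 14 mm high) on the detector's deck, 99 mm above the table; axes as the detector's. The underside of the cell lies on it when fully home. A steel spigot (32 mm across, 44 mm high) rises from it inside the cell; a pin 5 mm thick sticks out sideways from the spigot, hidden by the cell, at a different angle each time.
- shutter (a joint): Travel in m of the dark, spring-loaded shutter sleeve (50 mm across) around the foot of the spigot, on which the cell stands: 0 is up, with the cell 12 mm above home; 0.003 when the cell is stopped by the pin; 0.012 when the cell is home. It pushes the cell up with about 4 N at the top and 10 N at home.
- cell_mid (a point): Centre (half-way up, on the axis) of the loose knurled aluminium filter cell on the port: a cap-shaped collar 50 mm across, 54 mm high, closed on top, 0.16 to 0.24 kg; z up. It fits over the spigot with 1 mm of play all round. This point starts 39 mm above port_seat; pressed down 3 mm, the cell is stopped by the pin (36 mm); fully home it is 27 mm above port_seat.
- cell_top (a point): Centre of the closed top of the filter cell, with a small round window. Nothing outside shows the keyway (10 mm wide: it goes in within about 0.1 rad either way). Turned clockwise seen from above by 0.5 to 1.5 rad from its start, the cell, under light pressure (3 to 15 N), drops over the pin and can be pushed 9 mm further. Holding it home then takes 8 N or more.
- detector: The UV detector, a white box 240 mm (its x) by 320 mm (its y), deck 85 mm above the table; origin at its underside centre. It cannot be moved. x points from its front (display, towards the robot) to its back, y to the left, z up. The port is on the left of its deck, the knob on the right.
- knob (a joint): Angle in rad of the wavelength knob, growing clockwise seen from above, 0 to 2.4. At 1.60 its pointer line stands at the long index line; the short graduations are 0.4 rad apart. It starts between 0.2 and 0.9, turns with light friction and stays where it is left.
- knob_grip (a point): Point on the knob's axis, half-way up its bar grip, 18 mm above the deck (103 mm above the table). Black pointer knob: a round skirt 51 mm across, 8 mm high, with a straight bar 44 mm long, 13 mm thick on it, top 28 mm above the deck. This frame turns with the knob: x runs along the bar to the end with the white pointer line, z up.
- index_mark (a point): Middle of the long, broad black index line on the aluminium dial plate around the knob, on the deck, 35 mm from the knob's axis towards the detector's front.
- spare: Bystander on the deck behind the knob: a flat spare filter without spring or port, 38 mm across, 22 mm high; origin at its underside centre.
- dustcap: Bystander on the deck behind the port: black plastic dust cap, 44 mm across, 14 mm high; origin at its underside centre.
- tuberack: Bystander on the table at the detector's right side, its length along the detector's x: white rack of capped tubes, 220 x 75 mm, 98 mm high; origin at its underside centre.
- beaker: Bystander on the table at the detector's left side: glass beaker, 72 mm across, 92 mm high; origin at its underside centre.

How it is judged:
On the way, in this order (a step that is already met when the one before it is completed fails the run):
1. the knob's pointer stands at the index line while the cell is still up on its spring (value of joint knob between 1.5 and 1.7 rad and z of cell_mid in the frame of port_seat above 0.034 m), for 0.2 s.
2. the cell's keyway has dropped over the pin (z of cell_mid in the frame of port_seat below 0.032 m and horizontal distance between cell_mid and port_seat below 0.004 m), for 0.2 s.
At the end, for the whole second after the job is handed in: the cell is level on the port, keyed over the pin, within 1.5 mm of fully home on the flange and at rest, held down there by the fingers against the spring, and the knob stands within 0.12 rad of the index line (z of cell_mid in the frame of port_seat between 0.025 and 0.0285 m and horizontal distance between cell_mid and port_seat below 0.003 m and angle between cell_mid's own z axis and vertical below 0.07 rad and linear speed of cell below 0.02 m/s and contact force between the fingers and cell above 2 N and value of joint knob between 1.48 and 1.72 rad); the arm keeps its last pose, push and grip.
It fails at once if a bystander on the detector's deck was shoved by more than 20 mm (distance of any of spare, dustcap from where it was at the start of the episode above 0.02 m).
It fails at once if the tube rack or the beaker was shoved by more than 20 mm or tipped (distance of any of tuberack, beaker from where it was at the start of the episode above 0.02 m or angle between any of tuberack, beaker's own z axis and vertical above 0.5 rad).
It also fails if it takes over 54 s, if anything falls off the work surface, if the arm or the gripper's body presses on something with over 40 N, if the wrist force passes 120 N, or if a joint passes its speed limit or range.

## Working session

There is one attempt and no reset: what is moved stays moved. The work goes in short steps, Python scripts to look and compute and a tool call to move; the robot and the scene stay as the last step left them, time stands still between calls to the robot, and variables do not carry over. Pictures are saved under pics/ and viewed, at most 10 in all, crops included, and the job is handed in when it is done.

Besides the shell and the picture viewer there is one more tool, called after ">>>" in YAML: its name, and indented under it one key for each argument. move_arm: Moves the arm, as the interface text tells. Its arguments: {"type":"object","properties":{"slide":{"type":"array"},"turn":{"type":"array"},"jaw":{"type":"array"},"force":{"type":"number"}},"required":["slide","turn","jaw"]}

```bash
mkdir -p pics
cat > h.py <<'E'
import numpy as np, cv2
from scipy.spatial.transform import Rotation as R
from plant import readout, optics, ticket, silhouettes, place_of
def cam(name):
    s=readout.observe(); c=optics.camera(name); K=np.array(c["camera_matrix"])
    if name=="wrist":
        T=np.eye(4);T[:3,:3]=R.from_quat(s["orientation"]).as_matrix();T[:3,3]=s["tcp_pos"]
        W=T@np.array(c["T_tool_cam"])
    else: W=np.linalg.inv(np.array(c["camera_from_world"]))
    return c["color"],K,W
def onz(K,W,rc,z):
    d=W[:3,:3]@np.linalg.solve(K,[rc[1],rc[0],1.]); o=W[:3,3]
    return o+d*(z-o[2])/d[2]
def pix(K,W,p):
    q=np.linalg.inv(W)@np.append(p,1); u=K@q[:3]; return u[:2]/u[2]
E
python3 - <<'E'
from h import *
s=readout.observe();print({k:np.round(v,3) for k,v in s.items()})
Z=dict(port_seat=.099,cell_mid=.138,cell_top=.165,knob_grip=.103,index_mark=.0855,spare=.085,dustcap=.085,tuberack=0,beaker=0,detector=0)
for n in("top","side"):
    im,K,W=cam(n);cv2.imwrite(f"pics/{n}0.png",im)
    for t,z in Z.items():
        for d in place_of(n,t)[:2]: print(n,t,round(d["score"],2),np.round(d["centre"]),np.round(onz(K,W,d["centre"],z),4))
E
```

```text
{'time_s': np.float64(0.0), 'qpos': array([-1.305,  0.351,  1.652, -0.   ,  1.139, -0.085]), 'dq': array([-0.001,  0.001, -0.001, -0.001,  0.001,  0.001]), 'joint_torque': array([ 1.000e-03, -5.061e+01, -2.914e+01,  0.000e+00,  5.000e-03,
       -0.000e+00]), 'tcp_pos': array([ 0.189, -0.516,  0.214]), 'orientation': array([ 0.985,  0.175, -0.   , -0.001]), 'wrist_force': array([ 0.314,  0.033, -0.061]), 'torque': array([ 0.038, -0.051, -0.039]), 'grasp_force': np.float64(0.0), 'gripper_width': np.float64(0.085)}
top port_seat 0.79 [232. 290.] [0.5295 0.0281 0.099 ]
top cell_mid 0.9 [229. 284.] [0.534  0.0403 0.138 ]
top cell_top 0.84 [230. 291.] [0.5316 0.0265 0.165 ]
top index_mark 0.91 [255. 371.] [ 0.4824 -0.1363  0.0855]
top spare 0.76 [186. 338.] [ 0.6249 -0.0708  0.085 ]
top dustcap 0.68 [191. 270.] [0.6158 0.0697 0.085 ]
top tuberack 0.79 [243. 427.] [ 0.5054 -0.2787  0.    ]
top beaker 0.6 [237. 230.] [0.5201 0.1665 0.    ]
top detector 0.61 [229. 323.] [ 0.5379 -0.0472  0.    ]
side port_seat 0.79 [223. 300.] [0.5235 0.0313 0.099 ]
side cell_mid 0.61 [210. 300.] [0.5261 0.029  0.138 ]
side cell_top 0.75 [205. 295.] [0.5285 0.0437 0.165 ]
side knob_grip 0.61 [180. 350.] [ 0.5063 -0.1343  0.103 ]
side index_mark 0.95 [193. 356.] [ 0.4815 -0.1262  0.0855]
side spare 0.69 [185. 291.] [ 0.6118 -0.0541  0.085 ]
side dustcap 0.71 [212. 252.] [0.6292 0.0618 0.085 ]
side tuberack 0.68 [174. 376.] [ 0.5091 -0.2835  0.    ]
side tuberack 0.68 [293. 259.] [0.5232 0.1699 0.    ]
side beaker 0.63 [295. 257.] [0.5233 0.1761 0.    ]
side detector 0.82 [228. 316.] [ 0.5292 -0.0472 -0.    ]
```

View pics/top0.png

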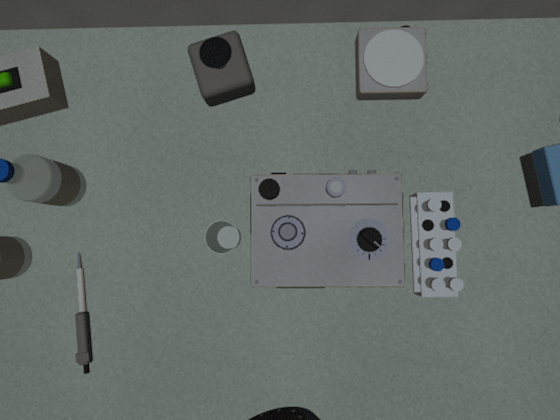

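The top view shows the knob at about (row 240, col 370) with its pointer lower right, roughly 0.93 rad before the index line. The port is at (232, 290). I'll go above the knob.

>>> move_arm:
  slide:
    - [0,0,3]
    - [32,38,3]
    - [32,38,3]
    - [32,38,3]
    - [32,38,3]
    - [32,38,3]
    - [32,38,3]
    - [32,38,3]
  turn: [0,10,20,33,33,33,33,33]
  jaw: [0,0,0,0,0,0,0,0]

```text
time_s: 2.1
tcp_pos: [0.472, -0.1801, 0.2451]
orientation: [0.895, 0.447, 0.0, 0.0]
wrist_force: [0.2, -0.7, 0.0]
gripper_width: 0.0855
grasp_force: 0.0
```

>>> move_arm:
  slide:
    - [0,0,0]
    - [0,0,0]
    - [0,0,0]
  turn: [0,0,0]
  jaw: [0,0,0]

```text
time_s: 2.48
tcp_pos: [0.4702, -0.1829, 0.2448]
orientation: [0.895, 0.446, -0.0, 0.0]
wrist_force: [0.9, -0.6, -0.4]
gripper_width: 0.0855
grasp_force: 0.0
```

```bash
cat > look.py <<'E'
from h import *
import sys
s=readout.observe();print(s["time_s"],np.round(s["tcp_pos"],4),np.round(s["orientation"],3),s["gripper_width"])
Z=dict(port_seat=.099,cell_mid=.138,cell_top=.165,knob_grip=.103,index_mark=.0855)
im,K,W=cam("wrist");cv2.imwrite(f"pics/{sys.argv[1]}.png",im);np.savez("pics/"+sys.argv[1],K=K,W=W)
for t,z in Z.items():
    for d in place_of("wrist",t)[:1]: print(t,round(d["score"],2),np.round(d["centre"]),np.round(onz(K,W,d["centre"],z),4))
E
python3 look.py w1
```

```text
2.475 [ 0.4702 -0.1829  0.2448] [ 0.895  0.446 -0.     0.   ] 0.0854936775161184
knob_grip 0.64 [106. 288.] [ 0.5175 -0.1309  0.103 ]
index_mark 0.95 [132. 256.] [ 0.4819 -0.1323  0.0855]
```

View pics/w1.png

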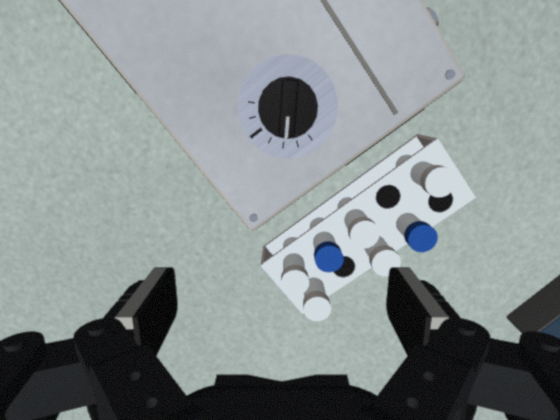

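The wrist view shows the knob at (row 106, col 288), its white line at about (127, 287), and the long index line at (132, 256). I'll work out the bar's angle and the box's direction.

Run:
```python
from h import *
f=np.load("pics/w1.npz");K,W=f["K"],f["W"]
im=cv2.imread("pics/w1.png").astype(int)
g=im.min(2)
r,c=np.nonzero((g[85:141,270:306]>110)); 
# line: bright pixels within the skirt
r=r+85;c=c+270
m=np.hypot(r-107,c-288)<27
r,c=r[m],c[m]; print(len(r),r.min(),r.max(),c.min(),c.max())
P=np.array([onz(K,W,(a,b),.105)[:2] for a,b in zip(r,c)])
ctr=onz(K,W,(106,288),.103)[:2]; d=P.mean(0)-ctr
a=np.degrees(np.arctan2(d[1],d[0]))%360
u,s,v=np.linalg.svd(P-P.mean(0)); print("by centre",a,"by line",np.degrees(np.arctan2(v[0,1],v[0,0]))%180)
# deck edge front: front line from (60,0) to (250,228)
p,q=[onz(K,W,x,.085)[:2] for x in((0,62),(225,249))]
print("front edge dir",np.degrees(np.arctan2(*(p-q)[::-1])))
```

```text
55 117 133 285 288
by centre 228.95930484909283 by line 48.667658327428455
front edge dir 90.2524859531304
```

>>> move_arm:
  slide:
    - [4.7,5.1,0]
    - [4.7,5.1,0]
    - [4.7,5.1,-5]
    - [4.7,5.1,-9]
    - [4.7,5.1,-9]
    - [4.7,5.1,-9]
  turn: [-4,-4,-4,-4,-4,-4]
  jaw: [0.5,0.5,0.5,0.5,0.5,0.5]
  force: 30

```text
time_s: 3.52
tcp_pos: [0.5185, -0.1314, 0.1564]
orientation: [0.91, 0.415, 0.001, 0.001]
wrist_force: [0.1, -0.1, 1.2]
gripper_width: 0.0426
grasp_force: 0.0
```

```bash
python3 look.py w2
```

```text
3.525 [ 0.5185 -0.1314  0.1564] [0.91  0.415 0.001 0.001] 0.04264586414620767
cell_mid 0.35 [ 97. 228.] [ 0.5497 -0.0585  0.138 ]
knob_grip 0.84 [226. 277.] [ 0.5163 -0.1317  0.103 ]
index_mark 0.83 [251. 239.] [ 0.4799 -0.1324  0.0855]
```

View pics/w2.png

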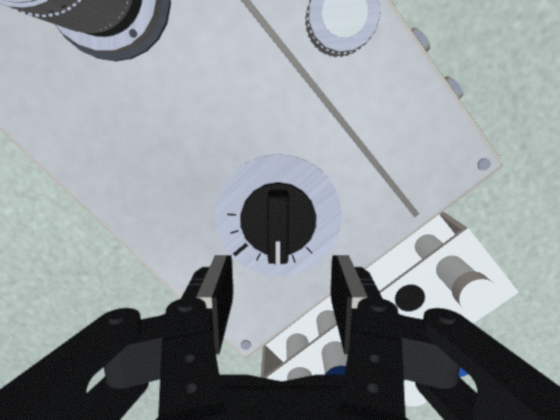

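Knob is at (226, 277), with the bar lying along the finger plane and the long index line at (251, 239). I'll go down and close.

>>> move_arm:
  slide:
    - [-0.2,0,-3]
    - [-0.2,0,-5]
    - [-0.2,0,-5]
    - [-0.2,0,-5]
    - [-0.2,0,-5]
    - [-0.2,0,-5]
    - [-0.2,0,-5]
  turn: [0,0,0,0,0,0,0]
  jaw: [0.5,0.5,0.5,1,1,1,1]
  force: 30

```text
time_s: 4.7
tcp_pos: [0.5159, -0.1309, 0.1051]
orientation: [0.91, 0.415, 0.0, 0.0]
wrist_force: [0.2, 0.7, 0.8]
gripper_width: -0.0004
grasp_force: 0.0
```

```bash
python3 look.py w3;python3 - <<'E'
from h import *
a,K,W=cam("side"); im=cv2.imread("pics/w3.png"); b=cv2.resize(a[130:270,260:430],(510,420),interpolation=cv2.INTER_CUBIC)
cv2.imwrite("pics/c3.png",cv2.resize(np.hstack([im[:,140:430],b]),None,fx=1,fy=1))
E
```

```text
4.7 [ 0.5159 -0.1309  0.1051] [0.91  0.415 0.    0.   ] -0.0003946895504726107
knob_grip 0.86 [256. 279.] [ 0.5165 -0.1299  0.103 ]
index_mark 0.58 [283. 235.] [ 0.4822 -0.1321  0.0855]
```

View pics/c3.png

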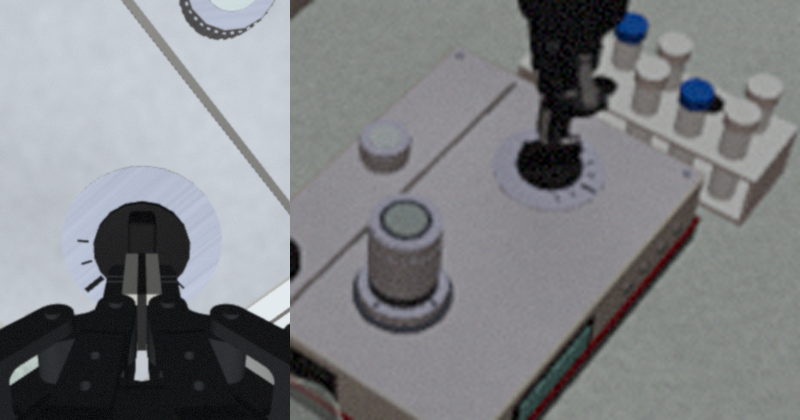

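The fingers look as if they have shut just above the bar: the pad tips' upper edge is at about row 253, with a gap of about 10 px against a 26 px bar. I'll project the expected tip edge to compare.

Run:
```python
from h import *
for n,tz in(("w3",.1051),("w2",.1564)):
    f=np.load(f"pics/{n}.npz");K,W=f["K"],f["W"]
    s=readout.observe();Rt=R.from_quat(s["orientation"]).as_matrix()
    p0=np.array([.5159,-.1309,.1051]) if n=="w3" else np.array([.5185,-.1314,.1564])
    for x in(.011,-.011):
        for z in(.008,0,-.011,-.02):
            for y in((.0065,-.0065) if n=="w3" else (.0213,-.0213)): print(n,x,y,z,np.round(pix(K,W,p0+Rt@[x,y,z])))
    print("cam in tool",Rt.T@(W[:3,3]-p0), "axis",Rt.T@W[:3,2])
```

```text
w3 0.011 0.0065 0.008 [292. 233.]
w3 0.011 -0.0065 0.008 [266. 233.]
w3 0.011 0.0065 0 [293. 238.]
w3 0.011 -0.0065 0 [265. 238.]
w3 0.011 0.0065 -0.011 [294. 248.]
w3 0.011 -0.0065 -0.011 [264. 248.]
w3 0.011 0.0065 -0.02 [294. 256.]
w3 0.011 -0.0065 -0.02 [263. 256.]
w3 -0.011 0.0065 0.008 [292. 273.]
w3 -0.011 -0.0065 0.008 [267. 273.]
w3 -0.011 0.0065 0 [292. 280.]
w3 -0.011 -0.0065 0 [266. 280.]
w3 -0.011 0.0065 -0.011 [293. 292.]
w3 -0.011 -0.0065 -0.011 [265. 292.]
w3 -0.011 0.0065 -0.02 [294. 302.]
w3 -0.011 -0.0065 -0.02 [264. 302.]
cam in tool [ 0.07312016  0.00098186 -0.15844481] axis [-2.82964110e-01  6.53866930e-04  9.59130275e-01]
w2 0.011 0.0213 0.008 [322. 232.]
w2 0.011 -0.0213 0.008 [236. 232.]
w2 0.011 0.0213 0 [324. 238.]
w2 0.011 -0.0213 0 [234. 238.]
w2 0.011 0.0213 -0.011 [327. 247.]
w2 0.011 -0.0213 -0.011 [231. 247.]
w2 0.011 0.0213 -0.02 [329. 256.]
w2 0.011 -0.0213 -0.02 [228. 256.]
w2 -0.011 0.0213 0.008 [321. 273.]
w2 -0.011 -0.0213 0.008 [238. 273.]
w2 -0.011 0.0213 0 [322. 280.]
w2 -0.011 -0.0213 0 [236. 280.]
w2 -0.011 0.0213 -0.011 [325. 291.]
w2 -0.011 -0.0213 -0.011 [233. 291.]
w2 -0.011 0.0213 -0.02 [328. 302.]
w2 -0.011 -0.0213 -0.02 [230. 302.]
cam in tool [ 0.07297232  0.00076219 -0.15850761] axis [-0.28249609  0.00194763  0.95926647]
```

```bash
python3 -c "
import cv2,numpy as np
im=cv2.imread('pics/w3.png')[190:340,190:370]
im=np.clip(im.astype(float)*1.8,0,255).astype('uint8')
cv2.imwrite('pics/c3b.png',cv2.resize(im,(720,600),interpolation=cv2.INTER_CUBIC))"
```

```text
(no output)
```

View pics/c3b.png

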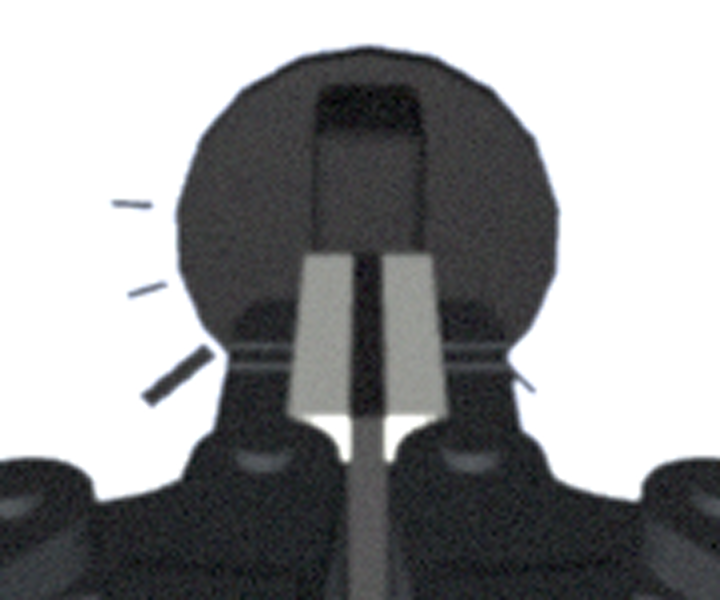

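The zoom shows both pads shut tip to tip above the bar: tip edge at (row 254, col 281), bar visible beyond it. Scale and row both put the tips about 18 mm behind the reported TCP, so I need to go roughly 25 mm lower. I'll reopen, lower stepwise and close.

>>> move_arm:
  slide:
    - [0,0,0]
    - [0,0,0]
    - [0,0,-1]
    - [0,0,-2]
    - [0,0,-2.5]
    - [0,0,-2.5]
  turn: [0,0,0,0,0,0]
  jaw: [0.5,0.5,0.5,0.5,0.5,0.5]

```text
time_s: 5.8
tcp_pos: [0.5156, -0.1307, 0.0792]
orientation: [0.91, 0.416, -0.0, -0.0]
wrist_force: [-0.4, -0.7, 0.7]
gripper_width: 0.0426
grasp_force: 0.0
```

>>> move_arm:
  slide:
    - [0,0,0]
    - [0,0,0]
    - [0,0,0]
    - [0,0,0]
  turn: [0,0,0,0]
  jaw: [1,1,1,1]

```text
time_s: 6.3
tcp_pos: [0.516, -0.1309, 0.0801]
orientation: [0.91, 0.415, 0.0, 0.0]
wrist_force: [-0.7, 1.2, 5.0]
gripper_width: 0.0122
grasp_force: 32.4
```

>>> move_arm:
  slide:
    - [0,0,0]
    - [0,0,0]
    - [0,0,0]
    - [0,0,0]
    - [0,0,0]
    - [0,0,0]
    - [0,0,0]
  turn: [-9,-18,-27,-36,-45,-48.5,-48.5]
  jaw: [1,1,1,1,1,1,1]

```text
time_s: 7.18
tcp_pos: [0.5166, -0.1321, 0.0802]
orientation: [1.0, 0.005, 0.001, 0.001]
wrist_force: [1.0, -7.8, 1.2]
gripper_width: 0.0118
grasp_force: 32.0
```

>>> move_arm:
  slide:
    - [0,0,0]
    - [0,0,0]
    - [0,0,2]
    - [0,0,7]
    - [0,0,12]
    - [0,0,12]
    - [0,0,12]
  turn: [0,0,0,0,0,0,0]
  jaw: [0.5,0.5,0.5,0.5,0.5,0.2,0]

```text
time_s: 8.05
tcp_pos: [0.5154, -0.1306, 0.1991]
orientation: [1.0, 0.005, -0.0, -0.0]
wrist_force: [0.3, 0.0, 0.5]
gripper_width: 0.0769
grasp_force: 0.0
```

```bash
python3 look.py w4
```

```text
8.05 [ 0.5154 -0.1306  0.1991] [ 1.     0.005 -0.    -0.   ] 0.07691837884525426
cell_mid 0.78 [195.  24.] [0.5308 0.0333 0.138 ]
knob_grip 0.77 [202. 284.] [ 0.5176 -0.1321  0.103 ]
index_mark 0.79 [238. 282.] [ 0.4824 -0.131   0.0855]
```

View pics/w4.png

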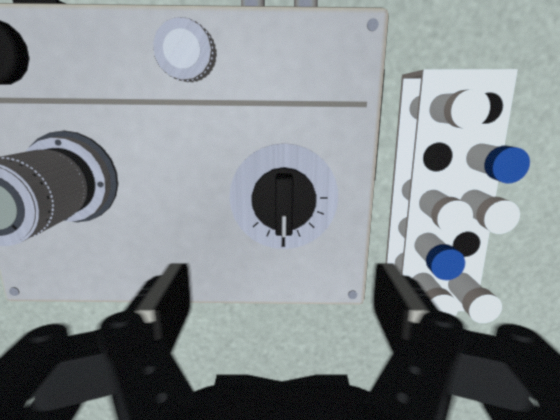

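The pointer line (row 228, col 284) stands at the long index line (row 242, col 283). Next, above the cell.

>>> move_arm:
  slide:
    - [0,4,2]
    - [0.5,10,3]
    - [1.5,16,3]
    - [1.5,16,3]
    - [1.5,16,3]
    - [1.5,16,3]
  turn: [10,20,30,40,45,45]
  jaw: [0,0,0,0,0,0]

```text
time_s: 9.1
tcp_pos: [0.5307, 0.0293, 0.2294]
orientation: [0.922, 0.387, -0.0, -0.0]
wrist_force: [-0.7, 0.4, 0.2]
gripper_width: 0.0857
grasp_force: 0.0
```

```bash
python3 look.py w5
python3 - <<'E'
from h import *
print(np.round(readout.observe()["qpos"],2))
im,K,W=cam("wrist")
for t in("cell_top","cell_mid"):
    for d in silhouettes("wrist",t)[:1]: print(t,d["score"],d["box"])
for n in("top","side"):
    im,K,W=cam(n)
    for t,z in dict(cell_top=.165,cell_mid=.138,port_seat=.099).items():
        for d in place_of(n,t)[:1]: print(n,t,round(d["score"],2),np.round(onz(K,W,d["centre"],z),4))
E
```

```text
9.1 [0.5307 0.0293 0.2294] [ 0.922  0.387 -0.    -0.   ] 0.08574744046600949
port_seat 0.35 [203. 272.] [0.5202 0.0279 0.099 ]
cell_mid 0.96 [202. 276.] [0.5311 0.034  0.138 ]
knob_grip 0.88 [324. 393.] [ 0.5188 -0.1316  0.103 ]
index_mark 0.74 [338. 358.] [ 0.4804 -0.1324  0.0855]
[-0.03  0.3   1.68  0.    1.16  0.74]
cell_top 0.98 [242.0, 164.1, 315.2, 245.7]
cell_mid 0.75 [240.0, 159.8, 315.3, 245.8]
side cell_top 0.57 [0.528 0.041 0.165]
side cell_mid 0.78 [0.527  0.0257 0.138 ]
side port_seat 0.65 [0.5279 0.0307 0.099 ]
```

View pics/w5.png

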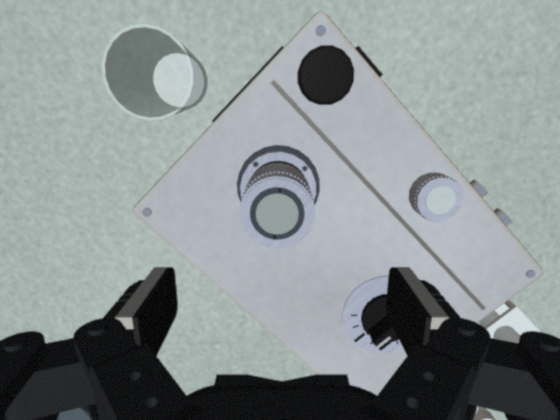

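The cell top is at (row 212, col 277) and the flange at about (186, 278), beneath the open fingers.

Run:
```python
from h import *
f=np.load("pics/w5.npz");K,W=f["K"],f["W"]
g=cv2.imread("pics/w5.png",0)
c=cv2.HoughCircles(cv2.GaussianBlur(g,(3,3),0)[140:260,220:335],cv2.HOUGH_GRADIENT,1,10,param1=80,param2=15,minRadius=20,maxRadius=42)
for x,y,r in c[0][:5]: print(x+220,y+140,r,np.round(onz(K,W,(y+140,x+220),.165),4),np.round(onz(K,W,(y+140,x+220),.099),4))
print(onz(K,W,(212,277),.165),onz(K,W,(186,278),.099))
```

```text
277.5 185.5 41.4 [0.545  0.0461 0.165 ] [0.5339 0.0357 0.099 ]
277.5 213.5 21.0 [0.5318 0.0327 0.165 ] [0.5168 0.0184 0.099 ]
272.5 196.5 38.0 [0.5376 0.0431 0.165 ] [0.5242 0.0319 0.099 ]
285.5 199.5 41.4 [0.5422 0.0358 0.165 ] [0.5302 0.0225 0.099 ]
267.5 186.5 27.9 [0.54   0.0501 0.165 ] [0.5273 0.0409 0.099 ]
[0.53232784 0.03363784 0.165     ] [0.53384892 0.03514372 0.099     ]
```

>>> move_arm:
  slide:
    - [0.1,0.4,0]
    - [0.1,0.4,-4]
    - [0.1,0.4,-8]
    - [0.1,0.4,-11.4]
    - [0.1,0.4,-11.4]
    - [0.1,0.4,-11.4]
  turn: [0,0,0,0,0,0]
  jaw: [0,0,0,0,0,0]

```text
time_s: 10.7
tcp_pos: [0.5326, 0.0333, 0.1171]
orientation: [0.922, 0.388, 0.001, 0.0]
wrist_force: [-0.1, -0.4, 0.2]
gripper_width: 0.0856
grasp_force: 0.0
```

>>> move_arm:
  slide:
    - [0,0,0]
    - [0,0,0]
    - [0,0,0]
    - [0,0,0]
    - [0,0,0]
  turn: [0,0,0,0,0]
  jaw: [1,1,1,1,1]
  force: 40

```text
time_s: 11.32
tcp_pos: [0.532, 0.0333, 0.1163]
orientation: [0.922, 0.388, 0.0, 0.0]
wrist_force: [-1.8, 1.9, 5.1]
gripper_width: 0.0488
grasp_force: 40.8
```

```bash
python3 look.py w6
```

```text
11.325 [0.532  0.0333 0.1163] [0.922 0.388 0.    0.   ] 0.04880862443187993
cell_mid 0.91 [281. 280.] [0.5323 0.0333 0.138 ]
cell_top 0.78 [317. 282.] [0.5332 0.0327 0.165 ]
```

View pics/w6.png

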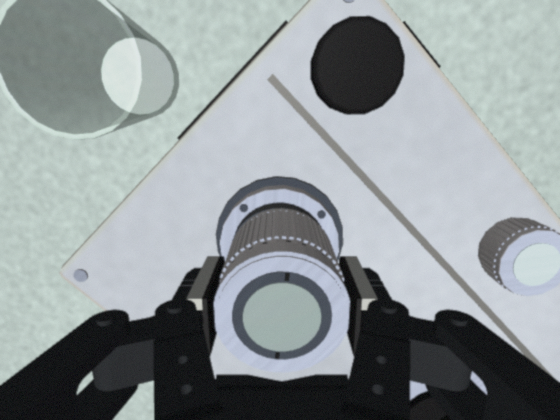

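Cell is gripped between the pads (48.8 mm), top at (317, 282). I'll press lightly onto the pin.

>>> move_arm:
  slide:
    - [0,0,-0.2]
    - [0,0,-0.35]
    - [0,0,-0.35]
  turn: [0,0,0]
  jaw: [1,1,1]

```text
time_s: 12.0
tcp_pos: [0.5322, 0.0335, 0.1138]
orientation: [0.922, 0.388, 0.001, 0.0]
wrist_force: [-6.7, 3.6, 17.0]
gripper_width: 0.0488
grasp_force: 42.0
```

>>> move_arm:
  slide:
    - [-0.05,0.03,0.05]
    - [-0.05,0.03,0.05]
    - [-0.05,0.03,0.05]
    - [-0.05,0.03,0.05]
    - [-0.05,0.03,0.05]
  turn: [-7,-14,-21,-25,-25]
  jaw: [1,1,1,1,1]

```text
time_s: 12.62
tcp_pos: [0.5327, 0.0333, 0.1142]
orientation: [0.984, 0.178, 0.002, 0.001]
wrist_force: [0.4, -0.6, 10.8]
gripper_width: 0.0488
grasp_force: 41.2
```

>>> move_arm:
  slide:
    - [0,0,-0.02]
    - [0,0,-0.02]
    - [0,0,-0.02]
  turn: [-3,-6,-6]
  jaw: [1,1,1]

```text
time_s: 13.0
tcp_pos: [0.5328, 0.0332, 0.1141]
orientation: [0.992, 0.127, 0.002, 0.001]
wrist_force: [0.1, -0.4, 10.4]
gripper_width: 0.0486
grasp_force: 41.3
```

>>> move_arm:
  slide:
    - [0,0,0]
    - [0,0,0]
    - [0,0,0]
  turn: [-3,-6,-6]
  jaw: [1,1,1]

```text
time_s: 13.38
tcp_pos: [0.5328, 0.0331, 0.1141]
orientation: [0.997, 0.075, 0.002, 0.001]
wrist_force: [0.6, -0.4, 11.1]
gripper_width: 0.0486
grasp_force: 41.2
```

>>> move_arm:
  slide:
    - [0,0,0]
    - [0,0,0]
    - [0,0,0]
  turn: [-3,-6,-6]
  jaw: [1,1,1]

```text
time_s: 13.75
tcp_pos: [0.5325, 0.0331, 0.1135]
orientation: [1.0, 0.022, 0.001, 0.0]
wrist_force: [1.9, -1.6, 5.0]
gripper_width: 0.0486
grasp_force: 40.8
```

Force fell from 11 N to 5 N as the tool dropped, so the keyway is over the pin. I'll push down gradually.

>>> move_arm:
  slide:
    - [0,0,-0.15]
    - [0,0,-0.3]
    - [0,0,-0.3]
  turn: [0,0,0]
  jaw: [1,1,1]

```text
time_s: 14.12
tcp_pos: [0.5318, 0.0329, 0.1102]
orientation: [1.0, 0.023, 0.001, 0.0]
wrist_force: [0.6, -3.8, 5.4]
gripper_width: 0.0485
grasp_force: 40.8
```

>>> move_arm:
  slide:
    - [0,0,-0.2]
    - [0,0,-0.4]
    - [0,0,-0.55]
    - [0,0,-0.55]
    - [0,0,-0.55]
  turn: [0,0,0,0,0]
  jaw: [1,1,1,1,1]
  force: 60

```text
time_s: 14.75
tcp_pos: [0.5319, 0.033, 0.1059]
orientation: [1.0, 0.023, 0.001, 0.0]
wrist_force: [-6.4, -3.0, 20.6]
gripper_width: 0.0482
grasp_force: 61.7
```

>>> move_arm:
  slide:
    - [-0.03,0,-0.08]
    - [-0.03,0,-0.08]
    - [-0.03,0,-0.08]
  turn: [0,0,0]
  jaw: [1,1,1]

```text
time_s: 15.12
tcp_pos: [0.5319, 0.033, 0.1058]
orientation: [1.0, 0.023, 0.001, 0.001]
wrist_force: [-8.7, -2.0, 29.0]
gripper_width: 0.0486
grasp_force: 62.5
```

```bash
python3 look.py w7
python3 - <<'E'
from h import *
a,K,W=cam("side"); b=cv2.imread("pics/w7.png")
cv2.imwrite("pics/c7.png",np.hstack([cv2.resize(a[150:270,250:370],(400,400),interpolation=cv2.INTER_CUBIC),b[20:420,80:480]]))
E
```

```text
15.125 [0.5319 0.033  0.1058] [1.    0.023 0.001 0.001] 0.04855240339944168
cell_mid 0.95 [281. 280.] [0.5379 0.0338 0.138 ]
cell_top 0.87 [315. 284.] [0.5403 0.0326 0.165 ]
```

View pics/c7.png

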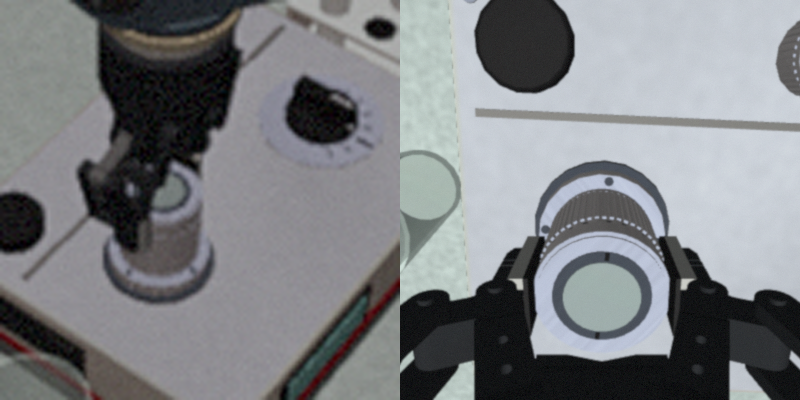

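The cell sits flush on the flange with no dark sleeve showing. The extra push raised the force by 8 N with only 0.1 mm of travel, so it is home, and the knob is untouched.

```bash
python3 -c "
from plant import ticket
print(ticket.close_job())"
```

```text
the job is handed in; nothing more can be done
None
```

I handed the job in with the knob's pointer at the long index line and the cell keyed, pushed home on the flange and still held there at about 29 N; the hand-in gave no verdict.

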